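# Close up the game rack

## Task

One of the three game cases is sticking out of the wooden rack. Push it fully home with the fingertips, then push the rack's sliding door fully shut across the front of the cases. Do not lift or pull out any case, and leave the other things on the console undisturbed.

Things in the scene. Friction and masses are not known exactly. Their poses are not given: they have to be found in the camera images.
- rack: fixed light-wood rack, 223 deep x 288 wide x 140 mm tall. Origin on the console surface; rack x points from the open front into the slots, y to the left seen from the front, z up. Base board 12 mm thick, rack-x -118 to 105, rack-y -150 to 138 mm. Right half: closed compartment, not to be opened, rack-y -150 to 0, front at rack-x -85, 130 mm high
- slots (a point): point on the base board at the middle slot's centre (rack-x 0, rack-y 60, z 12 mm). Three slots open to front and top, centred on rack-y 30, 60, 90 mm, 17 mm wide; their walls start at rack-x -65 mm and rise to 82 mm above the surface. The back board, which stops the cases, has its inner face at rack-x 85 mm. Case tops stand 147 mm above the surface
- end_stop (a point): point at mid-height on the inner face of the rack's left end board, where the shut door's left edge meets it (rack-x -104, rack-y 125, z 69.5 mm). The end board spans rack-y 125 to 138 and rack-x -118 to 85 mm, 130 mm high
- case_a: one of 3 identical upright game cases: black plastic, pale sleeve, 170 deep (rack x) x 14 thick (rack y) x 135 mm tall, ~110 g, loose in any slot, slides freely along rack x. Origin: centre of underside; axes as the rack's. Fully home: origin at rack-x 0, front face at rack-x -85 mm. The proud one (any of the 3) starts at rack-x -28 to -45 mm, the others home within 2 mm
- case_b: one of 3 identical upright game cases: black plastic, pale sleeve, 170 deep (rack x) x 14 thick (rack y) x 135 mm tall, ~110 g, loose in any slot, slides freely along rack x. Origin: centre of underside; axes as the rack's. Fully home: origin at rack-x 0, front face at rack-x -85 mm. The proud one (any of the 3) starts at rack-x -28 to -45 mm, the others home within 2 mm
- case_c: one of 3 identical upright game cases: black plastic, pale sleeve, 170 deep (rack x) x 14 thick (rack y) x 135 mm tall, ~110 g, loose in any slot, slides freely along rack x. Origin: centre of underside; axes as the rack's. Fully home: origin at rack-x 0, front face at rack-x -85 mm. The proud one (any of the 3) starts at rack-x -28 to -45 mm, the others home within 2 mm
- door (a joint): sliding door: plain medium-wood panel, no handle, 115 wide (rack y) x 18 thick x 111 mm tall, at rack-x -113 to -95, 14 to 125 mm above the surface. Value in m: 0 = shut (rack-y 10 to 125 mm, covering the cases, at its stop); grows to 0.150 as it opens towards rack -y; starts at 0.125 to 0.150. Friction 1.5 N; stays where left. A case proud by over 10 mm blocks it
- door_edge (a point): centre of the door's right-hand (rack -y) edge face, the one to push on to shut it: rack-x -104 mm, 69.5 mm above the surface, rack-y 10 mm minus the door's value. The space to its right is free from 14 mm above the surface upwards
- remote: bystander: white remote control lying flat, 165 x 42 x 18 mm, in front of the rack to the left; origin at the centre of its underside, x along its length
- tumbler: bystander: glass tumbler, 74 mm across, 95 mm tall, to the right of the rack; origin at the centre of its underside
- dish: bystander: round steel keyring dish, 110 mm across, 22 mm tall, in front of the rack to the right; origin at the centre of its underside
- stand: bystander: dark silicone phone stand, base 85 x 70 mm, 107 mm tall, to the left of the rack; origin at the centre of its underside
There are look-alikes about, which are no part of the job. Leave any orange or red look-alike of the case_a alone. What is shaped like the case_b but blue is not meant.

How it is judged:
On the way, in this order (a step that is already met when the one before it is completed fails the run):
1. all three cases fully home in their slots, the door still open (x of each of case_a, case_b, case_c in the frame of rack above -0.005 m and value of joint door above 0.1 m), for 0.2 s.
2. the door pushed fully shut (value of joint door below 0.004 m), for 0.2 s.
At the end, for the whole second after the job is handed in: All three cases stand upright in their slots within 5 mm of the back board, at rest, and the door is within 4 mm of its shut stop (x of each of case_a, case_b, case_c in the frame of rack above -0.005 m and height (world z) of each of case_a, case_b, case_c below 0.018 m and angle between each of case_a, case_b, case_c's own z axis and vertical below 0.12 rad and value of joint door below 0.004 m and linear speed of each of case_a, case_b, case_c below 0.01 m/s); the robot touches nothing.
It fails at once if a case is lifted more than 8 mm off the rack's base or tipped (height (world z) of any of case_a, case_b, case_c above 0.02 m or angle between any of case_a, case_b, case_c's own z axis and vertical above 0.2 rad).
It fails at once if a case is pulled out of the rack (over 60 mm from home) (x of any of case_a, case_b, case_c in the frame of rack below -0.06 m).
It fails at once if a bystander is moved more than 15 mm or tipped (distance of any of remote, tumbler, dish, stand from where it was at the start of the episode above 0.015 m or angle between any of remote, tumbler, dish, stand's own z axis and vertical above 0.2 rad).
It also fails if it takes over 42 s, if anything falls off the work surface, if the arm or the gripper's body presses on something with over 40 N, if the wrist force passes 120 N, or if a joint passes its speed limit or range.

## Robot

A 7-joint arm with a two-finger parallel gripper is mounted at the origin on the work surface. World frame = base frame: x ahead of the robot, y to its left, z up, the work surface at z = 0. Lengths are in m, angles in rad, forces in N, time in s.
With the tool pointing down it reaches from about 0.425 to 1.025 m from the base axis. Payload 9.4 kg.
Tool frame: the origin (TCP) lies at the very end of the fingers, on their centre line; the grasp point (between the pads) lies r.pinch_z behind it (r.pinch_z is the distance from the TCP to the grasp point, in m); x points along the fingers, y is the direction in which the jaws open and shut, and the axes are right-handed (so a half turn about x gives the same grasp; the last joint's range is limited). The gripper opens to 93 mm and grips with 3 to 60 N. Pads are 15 mm wide; open, the fingers measure 128 mm over their backs; the gripper's body (75 mm by 188 mm) begins 65 mm behind the grasp point.
Start: joints at [-1.241, 0.599, -0.003, 1.599, 0.002, 0.943, -0.08], TCP at [0.287, 0.666, 0.199] pointing down, gripper open.
Joint ranges: [-2.57, 2.57], [-0.35, 1.97], [-1.29, 1.29], [0.11, 2.56], [-1.05, 4.19], [0.11, 1.86], [-2.63, 2.63]. Speed limits (rad/s): [2.22, 2.22, 3.01, 3.01, 3.14, 3.14, 3.14].

## Interface

Orientations are given as a unit quaternion [x, y, z, w].
In Python, from bench import r, capture, calibration gives the robot as it stands.
- The arm moves only by the shell command python3 -m creep 'ROWS' [OPENING] [FORCE]. ROWS is JSON, a list of rows, each an object of numbers: "dx", "dy", "dz": the shift along the tool's x, y, z each as a share of 0.12 m, from -1 to 1; "wx", "wy", "wz": the turn, a rotation vector about the tool's x, y, z each as a share of 180 degrees, from -1 to 1. In form: [{"dx": .., "dy": .., "dz": .., "wx": .., "wy": .., "wz": ..}, ...]. A call has 1 to 10 rows; each row shifts and turns the commanded pose from where the row before left it, along the tool's axes as they then stand; what a row does not reach is not made up. A row lasts 1/8 s, in which the tool goes at most 62.5 mm and 10.7 degrees, less where a joint would pass 70% of its speed; a pose out of reach is approached as far as the arm can. A call with a number of a shift or a turn outside -1 to 1 is refused whole. A call with a gripper value outside its range is refused whole. OPENING is the closure, from 0 (fully open) to 1 (shut), set as the call begins (- or left out, the last holds). The fingers move at their own pace and stop on an object; FORCE is the grip in N (left out, the last holds). Time passes only in rows, so rows that do not move let the fingers close. It gives the time, the measured TCP pose, the force and the opening at its end, in the units of the state.
- r.read_state(): the state, without advancing time (a new reading comes with each control period).
- capture(name): name is "scene" or "top" or "wrist"; returns the picture (400x640x3 uint8, blue, green, red); there is no depth.
- calibration(name): a dict with "intrinsics" (3x3 intrinsics, pixels), "rvec" (rotation vector, rad) and "tvec" (3), from world to camera coordinates, as OpenCV has them; the wrist camera has in their place "T_tool_cam" (4x4, takes a point from camera to tool coordinates, whose origin is the TCP and whose axes are the tool frame's). Camera axes: x right, y down, z forward; pixel columns grow to the right and rows downward; lengths in m; the calibration is good to about 2 mm. A picture is of the moment at which its call begins: read the wrist's pose just before it. calibration takes no time and is no camera call.
- r.job_done(): hands the job in, once; it reports no verdict.
The state is a dict: "t": time; "joint_positions": joint angles; "joint_vel": joint speeds; "tau": joint torques, N m; "tcp_pos": TCP position; "ee_rot": TCP orientation; "wrist_force": force on the tool from outside, world axes, zero at the start; "moment": the same for the moment, N m; "gripper_width": finger opening in m.
Only numpy, scipy, OpenCV 4.12 (cv2) and the standard library are available. Lean on these libraries where they do the work, as an engineer would, in place of code of your own. Each camera call takes 0.05 s, during which the arm holds its last target.

## Working session

There is one attempt and no reset: what is moved stays moved. The work goes in short steps, Python scripts to look and compute and a shell command to move; the robot and the scene stay as the last step left them, time stands still between calls to the robot, and variables do not carry over. Pictures are saved under pics/ and viewed, and the job is handed in when it is done.

```bash
ls; mkdir -p pics; python3 - <<'E'
from bench import r,capture,calibration
import cv2
s=r.read_state();print(s, r.pinch_z)
for n in("scene","top"):
    cv2.imwrite(f"pics/{n}0.png",capture(n)); print(n,calibration(n))
print(calibration("wrist"))
E
```

```text
pics
{'t': 0.0, 'joint_positions': array([-1.24067291,  0.60013505, -0.0025464 ,  1.6000898 ,  0.00182253,
        0.94291883, -0.07977938]), 'joint_vel': array([-0.00067841,  0.00105571, -0.00056251, -0.00032229, -0.00018346,
       -0.00096223, -0.00142709]), 'tau': array([ 1.25030710e-03, -7.65075231e+01,  1.49872731e+00, -2.52340186e+01,
       -5.21824812e-02,  1.69921626e-02,  1.82694848e-04]), 'tcp_pos': array([0.28670078, 0.66535352, 0.1977671 ]), 'ee_rot': array([ 0.14226613,  0.69259014, -0.14335598,  0.69247983]), 'wrist_force': array([ 0.15295377,  0.54489321, -0.0852708 ]), 'moment': array([-0.00039803, -0.02349255,  0.02085668]), 'gripper_width': 0.09303747083642816} 0.0188
scene {'intrinsics': array([[500.7524415 ,   0.        , 325.35123181],
       [  0.        , 500.7524415 , 198.54073493],
       [  0.        ,   0.        ,   1.        ]]), 'rvec': array([ 0.81388336,  2.5131289 , -1.19769708]), 'tvec': array([ 0.47802304, -0.17769447,  1.59658988])}
top {'intrinsics': array([[490.69992006,   0.        , 320.98205061],
       [  0.        , 490.69992006, 201.65766799],
       [  0.        ,   0.        ,   1.        ]]), 'rvec': array([ 2.18765611, -2.14355389,  0.16820017]), 'tvec': array([-0.03916333,  0.57397303,  1.36460879])}
{'intrinsics': array([[276.58027771,   0.        , 315.53849353],
       [  0.        , 276.58027771, 198.80911073],
       [  0.        ,   0.        ,   1.        ]]), 'T_tool_cam': array([[ 1.34942264e-04, -2.83447043e-01,  9.58987881e-01,
        -1.86252811e-01],
       [ 9.99999421e-01, -9.85213174e-04, -4.31911555e-04,
        -3.76285977e-04],
       [ 1.06723155e-03,  9.58987384e-01,  2.83446746e-01,
        -8.00545953e-02],
       [ 0.00000000e+00,  0.00000000e+00,  0.00000000e+00,
         1.00000000e+00]])}
```

View pics/scene0.png

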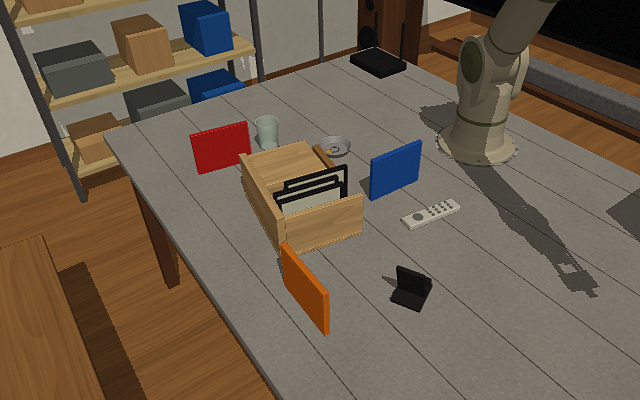

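View pics/top0.png

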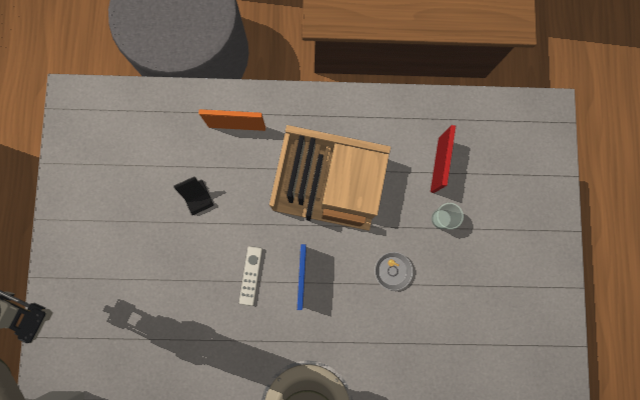

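The top view shows the rack at about (330,180). The proud case is the rightmost of the three black ones, with its front near (310,218). The blue (302,277), red (444,160) and orange (232,120) look-alikes all stand outside the rack. I'll enlarge to confirm.

```bash
python3 - <<'E'
import cv2
t=cv2.imread("pics/top0.png");s=cv2.imread("pics/scene0.png")
cv2.imwrite("pics/topc.png",cv2.resize(t[120:240,260:400],None,fx=5,fy=5,interpolation=cv2.INTER_CUBIC)[:600,:800])
cv2.imwrite("pics/scenec.png",cv2.resize(s[130:260,230:430],None,fx=4,fy=4,interpolation=cv2.INTER_CUBIC))
E
```

```text
(no output)
```

View pics/topc.png

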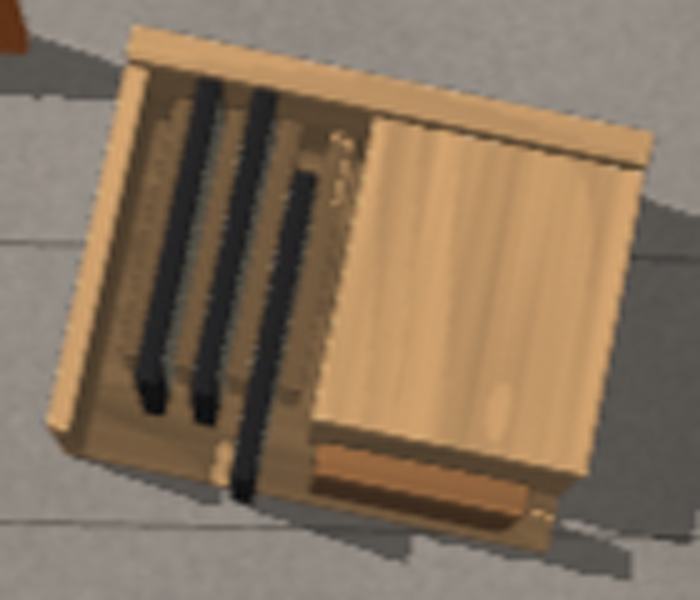

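View pics/scenec.png

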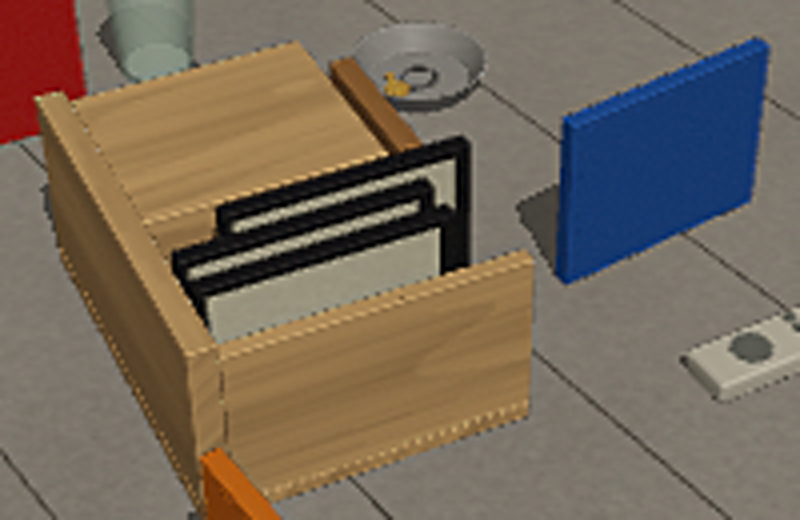

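```bash
cat > h.py <<'E'
import numpy as np,cv2
from bench import r,capture,calibration
from scipy.spatial.transform import Rotation as R
def proj(P,n):
    c=calibration(n); return cv2.projectPoints(np.float64(P).reshape(-1,1,3),c["rvec"],c["tvec"],c["intrinsics"],None)[0].reshape(-1,2)
def onz(uv,n,z):
    c=calibration(n);Rm=cv2.Rodrigues(c["rvec"])[0];C=-Rm.T@c["tvec"]
    d=Rm.T@np.linalg.inv(c["intrinsics"])@np.array([*uv,1.]);return C+d*(z-C[2])/d[2]
E
python3 - <<'E'
from h import *
from scipy.optimize import least_squares
T=lambda x,y:(260+x/5,120+y/5)
S=lambda x,y:(230+x/4,130+y/4)
ob=[("top",T(48,425),(-118,138,130)),("top",T(312,418),(-85,0,130)),("top",T(585,475),(-85,-150,130)),("top",T(372,118),(85,0,130)),
("top",T(642,170),(85,-150,130)),("top",T(133,28),(105,138,140)),("top",T(652,132),(105,-150,140)),("top",T(548,550),(-118,-150,12)),
("scene",S(533,256),(-118,138,130)),("scene",S(533,413),(-118,138,0)),("scene",S(215,350),(105,138,140)),("scene",S(40,97),(105,-150,140)),("scene",S(295,42),(-85,-150,130)),("scene",S(387,153),(-85,0,130))]
def W(p,o):
    c,s=np.cos(p[3]),np.sin(p[3]);o=np.array(o)/1000
    return np.array([p[0]+c*o[0]-s*o[1],p[1]+s*o[0]+c*o[1],p[2]+o[2]])
f=lambda p:np.concatenate([proj(W(p,o),n)[0]-np.array(u) for n,u,o in ob])
q=least_squares(f,[.6,0,0,0.],loss="soft_l1");print(q.x,np.round(q.fun.reshape(-1,2),1))
np.save("rack.npy",q.x)
p=q.x
def inv(w):
    c,s=np.cos(p[3]),np.sin(p[3]);d=w[:2]-p[:2];return np.round([c*d[0]+s*d[1],-s*d[0]+c*d[1]],4)
print("case fronts top", [inv(onz(T(*u),"top",.147+p[2])) for u in [(147,382),(204,393),(243,483)]])
print("backs",[inv(onz(T(*u),"top",.147+p[2])) for u in [(208,82),(263,92),(304,172)]])
print("door top R", inv(onz(T(528,490),"top",.125+p[2])), inv(onz(T(315,445),"top",.125+p[2])))
for n,u,z in [("dish",(394,272),.02),("tumbler",(448,217),.09),("remote",(252,276),.018),("blueTopA",(303,245),.135),("blueTopB",(300,308),.135),("stand",(195,195),.0)]:
    w=onz(u,"top",z);print(n,w.round(3),inv(w))
E
```

```text
[ 0.63981356 -0.04409666 -0.00269891 -0.17531028] [[-0.4  1.2]
 [ 0.   0.6]
 [ 0.5  0.1]
 [ 0.  -0.2]
 [ 0.2  0.1]
 [-0.6 -0.2]
 [ 0.1 -0.2]
 [ 0.1  0.4]
 [ 0.9  0.2]
 [-0.5  0.3]
 [-6.5  1.3]
 [-1.7  0. ]
 [ 0.3 -0.8]
 [ 0.4 -0.4]]
case fronts top [array([-0.0839,  0.0895]), array([-0.0837,  0.0589]), array([-0.1265,  0.0294])]
backs [array([0.0818, 0.0901]), array([0.0823, 0.0601]), array([0.0436, 0.0301])]
door top R [-0.0982 -0.1207] [-0.0967 -0.0041]
dish [ 0.379 -0.24   0.02 ] [-0.2224 -0.2383]
tumbler [ 0.533 -0.377  0.09 ] [-0.0472 -0.3469]
remote [0.361 0.163 0.018] [-0.3111  0.1557]
blueTopA [0.446 0.02  0.135] [-0.2019  0.0293]
blueTopB [0.284 0.024 0.135] [-0.3624  0.0048]
stand [0.591 0.34  0.   ] [-0.115   0.3697]
```

The crops confirm the choice. The black case in the right-hand slot (rack-y 30) is proud by about 41 mm, and the other two are home. The door is at about 0.131. Blue is outside the rack, leaving a 76 mm gap in front of the proud case. Next I'll work out the moves.

```bash
cat >> h.py <<'E'
p=np.load("rack.npy")
def W(x,y,z):
    c,s=np.cos(p[3]),np.sin(p[3]);return np.array([p[0]+c*x-s*y,p[1]+s*x+c*y,z])
def inv(w):
    c,s=np.cos(p[3]),np.sin(p[3]);d=w[:2]-p[:2];return np.array([c*d[0]+s*d[1],-s*d[0]+c*d[1],w[2]])
def goal(x,y,z):
    s=r.read_state();Q=R.from_quat(s["ee_rot"]);t=np.array(s["tcp_pos"])
    ry=np.array([-np.sin(p[3]),np.cos(p[3]),0])
    if Q.as_matrix()[:,1]@ry<0: ry=-ry
    X=np.array([0,0,-1.]);G=R.from_matrix(np.column_stack([X,ry,np.cross(X,ry)]))
    print("t",s["t"],"rack tcp",inv(t).round(4),"F",s["wrist_force"].round(1),"w",round(s["gripper_width"],4))
    print("tool axes\n",Q.as_matrix().round(3))
    print("turn share (from current)",((Q.inv()*G).as_rotvec()/np.pi).round(4))
    d=W(x,y,z)-t
    print("shift share cur axes",(Q.inv().apply(d)/.12).round(3)," in goal axes",(G.inv().apply(d)/.12).round(3))
E
python3 -c "
from h import *
goal(-.158,.03,.2)"
```

```text
t 0.1 rack tcp [-0.4714  0.637   0.1978] F [0.8 0.2 0.1] w 0.093
tool axes
 [[-0.     0.396  0.918]
 [-0.001  0.918 -0.396]
 [-1.    -0.001  0.   ]]
turn share (from current) [-0.0737 -0.      0.0005]
shift share cur axes [-0.011 -4.325  3.703]  in goal axes [-0.018 -5.059  2.612]
```

```bash
python3 -m creep '[{"wx":-0.037},{"wx":-0.037},{"dy":-0.25,"dz":0.13},{"dy":-0.25,"dz":0.13},{"dy":-0.25,"dz":0.13},{"dy":-0.25,"dz":0.13},{"dy":-0.25,"dz":0.13},{"dy":-0.25,"dz":0.13},{"dy":-0.25,"dz":0.13},{"dy":-0.25,"dz":0.13}]' 1 10; python3 -m creep '[{"dy":-0.25,"dz":0.13},{"dy":-0.25,"dz":0.13},{"dy":-0.25,"dz":0.13},{"dy":-0.25,"dz":0.13},{"dy":-0.25,"dz":0.13},{"dy":-0.25,"dz":0.13},{"dy":-0.25,"dz":0.13},{"dy":-0.25,"dz":0.13},{},{}]' ; python3 -c "
from h import *
goal(-.158,.03,.2)"
```

```text
t 0.1 rack tcp [-0.4714  0.637   0.1978] F [0.8 0.2 0.1] w 0.093
tool axes
 [[-0.     0.396  0.918]
 [-0.001  0.918 -0.396]
 [-1.    -0.001  0.   ]]
turn share (from current) [-0.0737 -0.      0.0005]
shift share cur axes [-0.011 -4.325  3.703]  in goal axes [-0.018 -5.059  2.612]invalid input at $[0]: expected keys dx, dy, dz, wx, wy, wz
invalid input at $[0]: expected keys dx, dy, dz, wx, wy, wz
```

```bash
python3 -m creep '[{"dx":0,"dy":0,"dz":0,"wx":-0.037,"wy":0,"wz":0},{"dx":0,"dy":0,"dz":0,"wx":-0.037,"wy":0,"wz":0},{"dx":0,"dy":-0.25,"dz":0.13,"wx":0,"wy":0,"wz":0},{"dx":0,"dy":-0.25,"dz":0.13,"wx":0,"wy":0,"wz":0},{"dx":0,"dy":-0.25,"dz":0.13,"wx":0,"wy":0,"wz":0},{"dx":0,"dy":-0.25,"dz":0.13,"wx":0,"wy":0,"wz":0},{"dx":0,"dy":-0.25,"dz":0.13,"wx":0,"wy":0,"wz":0},{"dx":0,"dy":-0.25,"dz":0.13,"wx":0,"wy":0,"wz":0},{"dx":0,"dy":-0.25,"dz":0.13,"wx":0,"wy":0,"wz":0},{"dx":0,"dy":-0.25,"dz":0.13,"wx":0,"wy":0,"wz":0}]' 1 10;  python3 -c "
from h import *
goal(-.158,.03,.2)"
```

```text
t: 1.35
tcp_pos: [0.3683, 0.4066, 0.1984]
ee_rot: [0.061, 0.704, -0.062, 0.704]
wrist_force: [-0.3, -0.5, -0.6]
gripper_width: 0.0011
t 1.35 rack tcp [-0.346   0.3964  0.1984] F [-0.3 -0.5 -0.6] w 0.0011
tool axes
 [[-0.     0.173  0.985]
 [-0.     0.985 -0.173]
 [-1.    -0.    -0.   ]]
turn share (from current) [ 0.0003 -0.      0.0001]
shift share cur axes [-0.012 -3.055  1.563]  in goal axes [-0.013 -3.053  1.566]
```

```bash
python3 -m creep '[{"dx":0,"dy":-0.35,"dz":0.18,"wx":0,"wy":0,"wz":0},{"dx":0,"dy":-0.35,"dz":0.18,"wx":0,"wy":0,"wz":0},{"dx":0,"dy":-0.35,"dz":0.18,"wx":0,"wy":0,"wz":0},{"dx":0,"dy":-0.35,"dz":0.18,"wx":0,"wy":0,"wz":0},{"dx":0,"dy":-0.35,"dz":0.18,"wx":0,"wy":0,"wz":0},{"dx":0,"dy":-0.35,"dz":0.18,"wx":0,"wy":0,"wz":0},{"dx":0,"dy":-0.35,"dz":0.18,"wx":0,"wy":0,"wz":0},{"dx":0,"dy":-0.35,"dz":0.18,"wx":0,"wy":0,"wz":0},{"dx":0,"dy":0,"dz":0,"wx":0,"wy":0,"wz":0},{"dx":0,"dy":0,"dz":0,"wx":0,"wy":0,"wz":0}]';  python3 -c "
from h import *
goal(-.158,.03,.2)
cv2.imwrite('pics/w1.png',capture('wrist'));cv2.imwrite('pics/t1.png',cv2.resize(capture('top')[120:320,220:420],None,fx=3,fy=3))"
```

```text
t: 2.6
tcp_pos: [0.4798, 0.0474, 0.1985]
ee_rot: [0.062, 0.705, -0.062, 0.704]
wrist_force: [-0.4, -0.6, -0.4]
gripper_width: 0.0005
t 2.6 rack tcp [-0.1735  0.0622  0.1985] F [-0.4 -0.6 -0.4] w 0.0005
tool axes
 [[-0.     0.174  0.985]
 [ 0.     0.985 -0.174]
 [-1.     0.    -0.   ]]
turn share (from current) [ 0.0003 -0.0002 -0.0001]
shift share cur axes [-0.013 -0.268  0.129]  in goal axes [-0.013 -0.268  0.129]
```

View pics/w1.png

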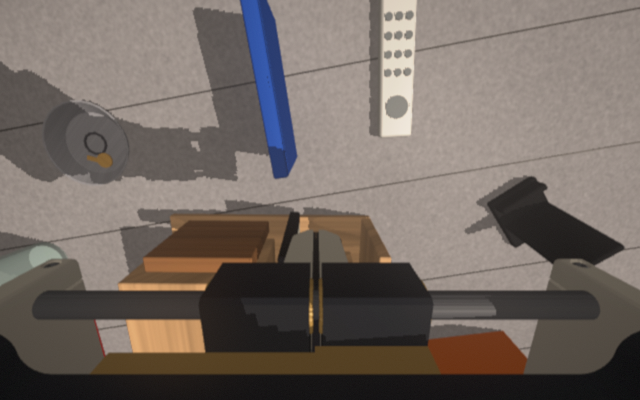

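View pics/t1.png

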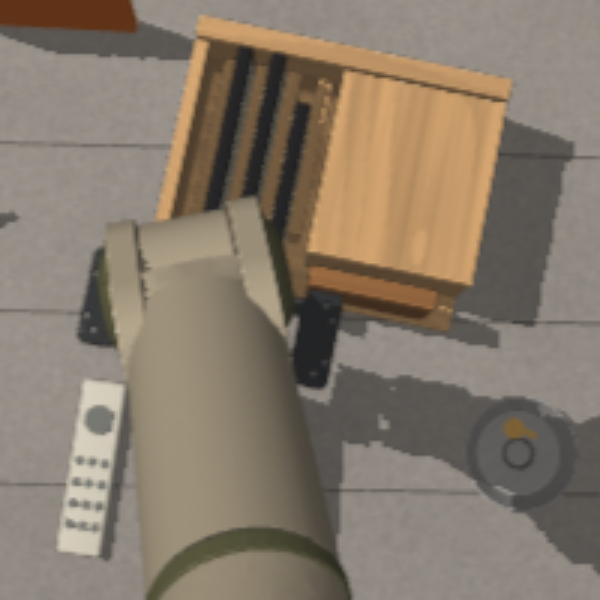

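The wrist view shows the blue case's near corner at (285,175), the proud case's front top at about (293,213), and the closed fingertips at about (315,240). The gap is clear, so I'll move over it and descend.

```bash
python3 -m creep '[{"dx":0,"dy":-0.13,"dz":0.065,"wx":0,"wy":0,"wz":0},{"dx":0,"dy":-0.13,"dz":0.065,"wx":0,"wy":0,"wz":0},{"dx":0,"dy":0,"dz":0,"wx":0,"wy":0,"wz":0},{"dx":0,"dy":0,"dz":0,"wx":0,"wy":0,"wz":0}]';  python3 -c "
from h import *
goal(-.158,.03,.1)
I=capture('wrist');cv2.imwrite('pics/w2.png',cv2.resize(I[140:280,220:420],None,fx=4,fy=4))"
```

```text
t: 3.2
tcp_pos: [0.4897, 0.0148, 0.1986]
ee_rot: [0.061, 0.705, -0.061, 0.704]
wrist_force: [-0.3, 0.9, -1.1]
gripper_width: 0.0007
t 3.2 rack tcp [-0.1581  0.0319  0.1986] F [-0.3  0.9 -1.1] w 0.0007
tool axes
 [[-0.     0.172  0.985]
 [ 0.     0.985 -0.172]
 [-1.     0.    -0.   ]]
turn share (from current) [ 0.0008 -0.0001 -0.0001]
shift share cur axes [ 0.822 -0.016  0.001]  in goal axes [ 0.822 -0.015  0.001]
```

View pics/w2.png

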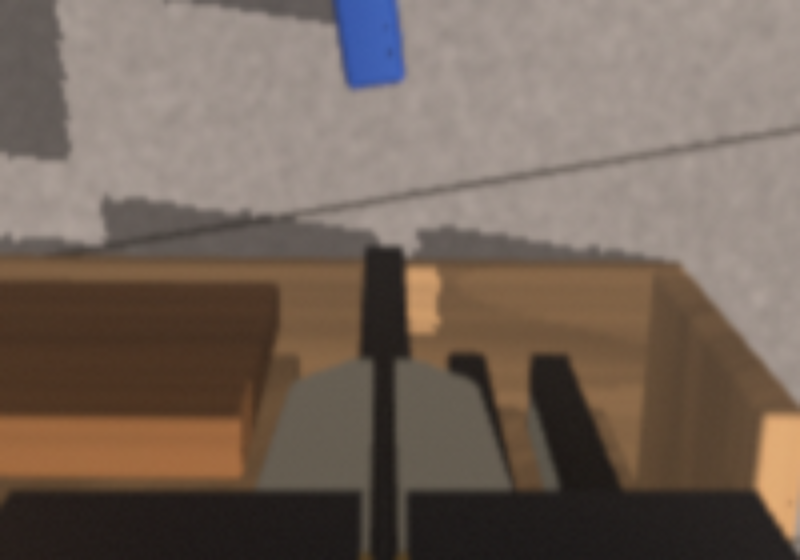

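```bash
python3 -c "
from h import *
c=calibration('wrist');s=r.read_state();T=np.eye(4);T[:3,:3]=R.from_quat(s['ee_rot']).as_matrix();T[:3,3]=s['tcp_pos'];M=np.linalg.inv(T@c['T_tool_cam'])
for n,P in dict(tcp=s['tcp_pos'],caseL=W(-.126,.037,.145),caseR=W(-.126,.023,.145),doorL=W(-.113,-.006,.123),fr=W(-.118,.125,.13),homeC=W(-.085,.083,.145),finger35=np.array(s['tcp_pos'])+T[:3,:3]@[0,.0175,0]).items():
  q=c['intrinsics']@(M@[*P,1])[:3];u=q[:2]/q[2];print(n,u.round(1),((u-[220,140])*4).round())
print(W(-.126,.03,0))
"
```

```text
tcp [315.8 231.8] [383. 367.]
caseL [321.2 240.6] [405. 403.]
caseR [306.4 240.6] [346. 402.]
doorL [279.2 243. ] [237. 412.]
fr [408.2 241.7] [753. 407.]
homeC [367.4 278.7] [590. 555.]
finger35 [339.9 231.8] [480. 367.]
[0.52097724 0.00741964 0.        ]
```

The TCP (383,367) and the end-board corner (753,407) project where they appear in the picture, so the rack pose holds. Descending.

```bash
python3 -m creep '[{"dx":0.2,"dy":-0.015,"dz":0,"wx":0,"wy":0,"wz":0},{"dx":0.2,"dy":0,"dz":0,"wx":0,"wy":0,"wz":0},{"dx":0.2,"dy":0,"dz":0,"wx":0,"wy":0,"wz":0},{"dx":0.22,"dy":0,"dz":0,"wx":0,"wy":0,"wz":0},{"dx":0,"dy":0,"dz":0,"wx":0,"wy":0,"wz":0},{"dx":0,"dy":0,"dz":0,"wx":0,"wy":0,"wz":0}]';  python3 -c "
from h import *
goal(-.105,.03,.1)"
```

```text
t: 4.0
tcp_pos: [0.4899, 0.0122, 0.1009]
ee_rot: [0.061, 0.704, -0.061, 0.705]
wrist_force: [-0.0, -0.5, -0.1]
gripper_width: 0.0004
t 4.0 rack tcp [-0.1574  0.0293  0.1009] F [-0.  -0.5 -0.1] w 0.0004
tool axes
 [[ 0.     0.173  0.985]
 [ 0.     0.985 -0.173]
 [-1.     0.     0.   ]]
turn share (from current) [ 0.0005  0.0001 -0.0001]
shift share cur axes [0.007 0.005 0.437]  in goal axes [0.007 0.006 0.437]
```

```bash
python3 -m creep '[{"dx":0,"dy":0,"dz":0.05,"wx":0,"wy":0,"wz":0},{"dx":0,"dy":0,"dz":0.05,"wx":0,"wy":0,"wz":0},{"dx":0,"dy":0,"dz":0.05,"wx":0,"wy":0,"wz":0},{"dx":0,"dy":0,"dz":0.05,"wx":0,"wy":0,"wz":0},{"dx":0,"dy":0,"dz":0.05,"wx":0,"wy":0,"wz":0},{"dx":0,"dy":0,"dz":0.05,"wx":0,"wy":0,"wz":0},{"dx":0,"dy":0,"dz":0.05,"wx":0,"wy":0,"wz":0},{"dx":0,"dy":0,"dz":0.05,"wx":0,"wy":0,"wz":0},{"dx":0,"dy":0,"dz":0,"wx":0,"wy":0,"wz":0}]';  python3 -c "
from h import *
goal(-.095,.03,.1)
cv2.imwrite('pics/t2.png',cv2.resize(capture('top')[120:240,260:400],None,fx=5,fy=5))"
```

```text
t: 5.12
tcp_pos: [0.5379, 0.0033, 0.1002]
ee_rot: [0.062, 0.704, -0.062, 0.705]
wrist_force: [-0.0, 0.9, -0.0]
gripper_width: 0.0005
t 5.125 rack tcp [-0.1087  0.0289  0.1002] F [-0.   0.9 -0. ] w 0.0005
tool axes
 [[ 0.001  0.174  0.985]
 [-0.     0.985 -0.174]
 [-1.     0.     0.001]]
turn share (from current) [ 0.0003  0.0003 -0.0001]
shift share cur axes [0.002 0.009 0.114]  in goal axes [0.002 0.009 0.114]
```

View pics/t2.png

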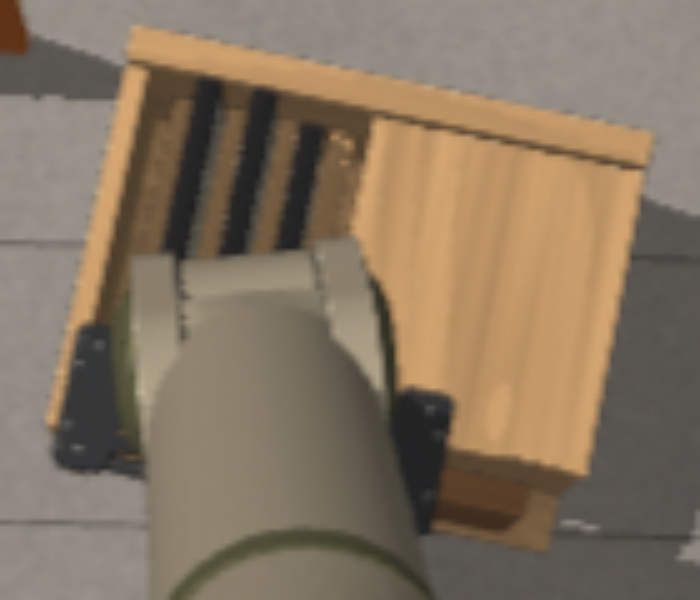

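The case's back edge moved from (304,172) to about (313,128), with 19 mm or so still to go. Continuing gently.

```bash
python3 -m creep '[{"dx":0,"dy":0.005,"dz":0.03,"wx":0,"wy":0,"wz":0},{"dx":0,"dy":0.004,"dz":0.03,"wx":0,"wy":0,"wz":0},{"dx":0,"dy":0,"dz":0.03,"wx":0,"wy":0,"wz":0},{"dx":0,"dy":0,"dz":0.03,"wx":0,"wy":0,"wz":0},{"dx":0,"dy":0,"dz":0,"wx":0,"wy":0,"wz":0}]';  python3 -c "
from h import *
goal(-.090,.03,.1)
T=lambda x,y:(260+x/5,120+y/5)
cv2.imwrite('pics/t3.png',cv2.resize(capture('top')[120:200,280:360],None,fx=7,fy=7))"
```

```text
t: 5.8
tcp_pos: [0.5519, 0.0019, 0.1002]
ee_rot: [0.062, 0.704, -0.062, 0.705]
wrist_force: [0.2, 0.3, -0.7]
gripper_width: 0.0005
t 5.8 rack tcp [-0.0946  0.03    0.1002] F [ 0.2  0.3 -0.7] w 0.0005
tool axes
 [[ 0.001  0.174  0.985]
 [ 0.     0.985 -0.174]
 [-1.     0.     0.001]]
turn share (from current) [ 0.0003  0.0002 -0.    ]
shift share cur axes [0.002 0.    0.038]  in goal axes [0.002 0.    0.038]
```

View pics/t3.png

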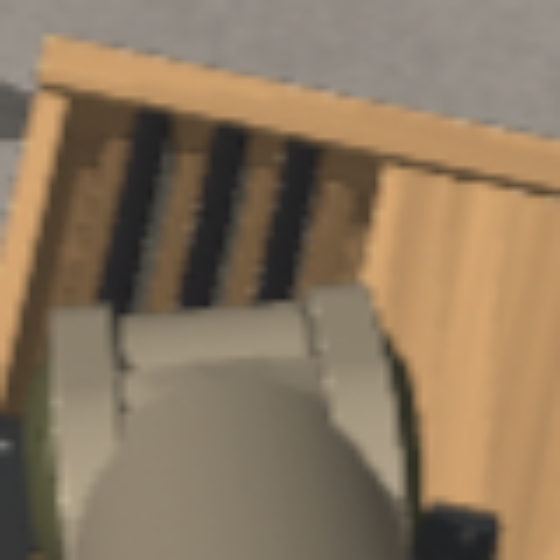

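The third case's back edge is at (303,145), almost in line with the other two at (153,112) and (229,128). I'll push on until it meets the back board.

```bash
python3 -m creep '[{"dx":0,"dy":0,"dz":0.015,"wx":0,"wy":0,"wz":0},{"dx":0,"dy":0,"dz":0.015,"wx":0,"wy":0,"wz":0},{"dx":0,"dy":0,"dz":0,"wx":0,"wy":0,"wz":0}]';  python3 -m creep '[{"dx":0,"dy":0,"dz":0.01,"wx":0,"wy":0,"wz":0},{"dx":0,"dy":0,"dz":0,"wx":0,"wy":0,"wz":0},{"dx":0,"dy":0,"dz":0,"wx":0,"wy":0,"wz":0}]'; python3 -c "
from h import *
goal(-.090,.03,.1)"
```

```text
t: 6.22
tcp_pos: [0.5543, 0.0014, 0.1002]
ee_rot: [0.061, 0.705, -0.062, 0.704]
wrist_force: [-4.3, 1.3, 3.9]
gripper_width: 0.0004
t: 6.6
tcp_pos: [0.5542, 0.0014, 0.1002]
ee_rot: [0.061, 0.706, -0.062, 0.703]
wrist_force: [-8.3, 1.3, 6.7]
gripper_width: 0.0007
t 6.6 rack tcp [-0.0922  0.0298  0.1002] F [-8.3  1.3  6.7] w 0.0007
tool axes
 [[-0.003  0.173  0.985]
 [ 0.     0.985 -0.173]
 [-1.    -0.    -0.003]]
turn share (from current) [ 0.0004 -0.001   0.0002]
shift share cur axes [0.001 0.001 0.018]  in goal axes [0.001 0.001 0.018]
```

The tool stopped with 8 N, so the case is against the back board. Next I back off, rise and look.

```bash
python3 -m creep '[{"dx":0,"dy":0,"dz":-0.03,"wx":0,"wy":0,"wz":0},{"dx":0,"dy":0,"dz":-0.12,"wx":0,"wy":0,"wz":0},{"dx":0,"dy":0,"dz":-0.2,"wx":0,"wy":0,"wz":0},{"dx":0,"dy":0,"dz":-0.2,"wx":0,"wy":0,"wz":0},{"dx":-0.2,"dy":0,"dz":0,"wx":0,"wy":0,"wz":0},{"dx":-0.3,"dy":0,"dz":0,"wx":0,"wy":0,"wz":0},{"dx":-0.3,"dy":0,"dz":0,"wx":0,"wy":0,"wz":0},{"dx":0,"dy":0,"dz":0,"wx":0,"wy":0,"wz":0}]'; python3 -c "
from h import *
goal(-.104,-.165,.195)
cv2.imwrite('pics/t4.png',cv2.resize(capture('top')[120:240,260:400],None,fx=5,fy=5));cv2.imwrite('pics/w4.png',capture('wrist'));cv2.imwrite('pics/s4.png',cv2.resize(capture('scene')[130:260,230:430],None,fx=4,fy=4))"
```

```text
t: 7.6
tcp_pos: [0.4921, 0.0127, 0.1985]
ee_rot: [0.062, 0.703, -0.061, 0.706]
wrist_force: [0.5, -0.1, -0.1]
gripper_width: 0.0005
t 7.6 rack tcp [-0.1554  0.0302  0.1985] F [ 0.5 -0.1 -0.1] w 0.0005
tool axes
 [[ 0.005  0.174  0.985]
 [ 0.001  0.985 -0.174]
 [-1.     0.002  0.005]]
turn share (from current) [ 0.0003  0.0016 -0.0005]
shift share cur axes [ 0.029 -1.627  0.427]  in goal axes [ 0.029 -1.627  0.428]
```

View pics/t4.png

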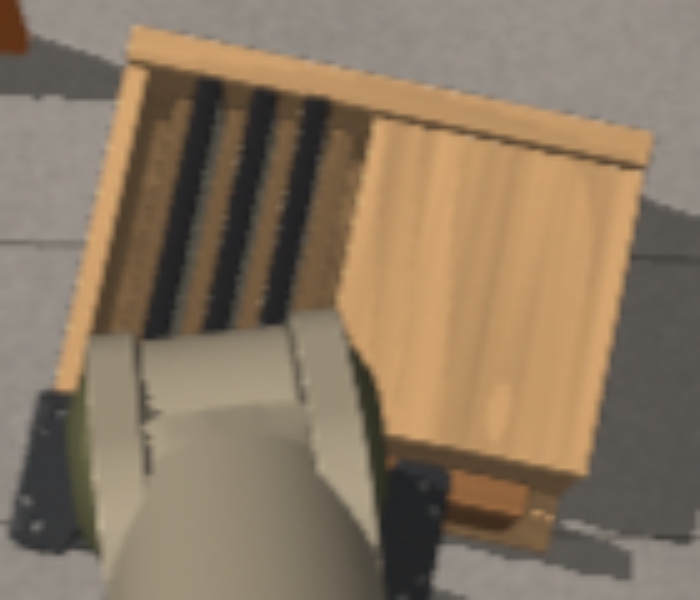

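View pics/w4.png

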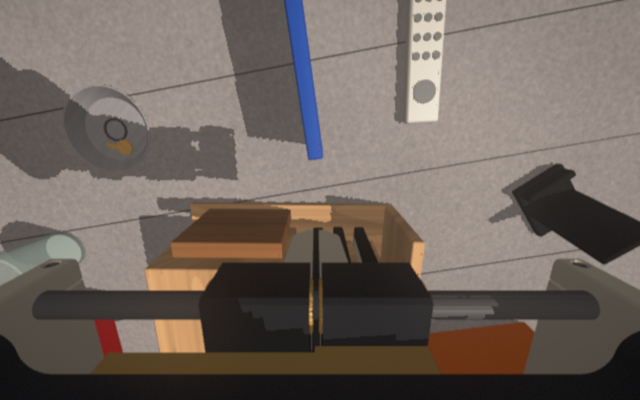

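View pics/s4.png

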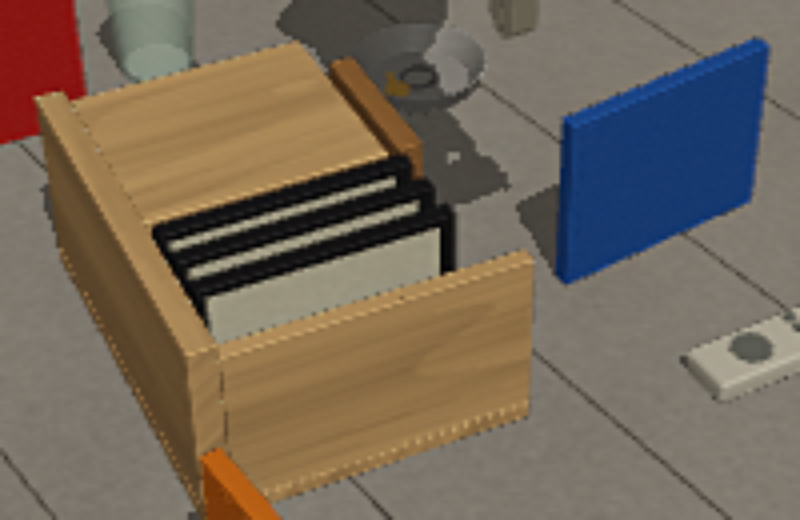

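All three cases now line up, with their fronts in the scene crop at (405,160), (430,185) and (452,210). The door is still open. Next I go to the right of the door's edge.

```bash
python3 -m creep '[{"dx":0,"dy":-0.27,"dz":0.03,"wx":0,"wy":0.0016,"wz":0},{"dx":0,"dy":-0.27,"dz":0.03,"wx":0,"wy":0,"wz":0},{"dx":0,"dy":-0.27,"dz":0.09,"wx":0,"wy":0,"wz":0},{"dx":0,"dy":-0.27,"dz":0.09,"wx":0,"wy":0,"wz":0},{"dx":0,"dy":-0.27,"dz":0.09,"wx":0,"wy":0,"wz":0},{"dx":0,"dy":-0.27,"dz":0.1,"wx":0,"wy":0,"wz":0},{"dx":0,"dy":0,"dz":0,"wx":0,"wy":0,"wz":0},{"dx":0,"dy":0,"dz":0,"wx":0,"wy":0,"wz":0}]'; python3 -c "
from h import *
goal(-.104,-.165,.085)
cv2.imwrite('pics/t5.png',cv2.resize(capture('top')[150:270,280:440],None,fx=5,fy=5));cv2.imwrite('pics/w5.png',capture('wrist'))"
```

```text
t: 8.75
tcp_pos: [0.5075, -0.187, 0.1949]
ee_rot: [0.062, 0.707, -0.061, 0.702]
wrist_force: [-1.0, 1.1, 0.2]
gripper_width: 0.0006
t 8.75 rack tcp [-0.1054 -0.1638  0.1949] F [-1.   1.1  0.2] w 0.0006
tool axes
 [[-0.007  0.173  0.985]
 [ 0.002  0.985 -0.173]
 [-1.     0.001 -0.007]]
turn share (from current) [ 0.0003 -0.0023 -0.0002]
shift share cur axes [ 0.916 -0.01   0.018]  in goal axes [ 0.916 -0.01   0.011]
```

View pics/w5.png

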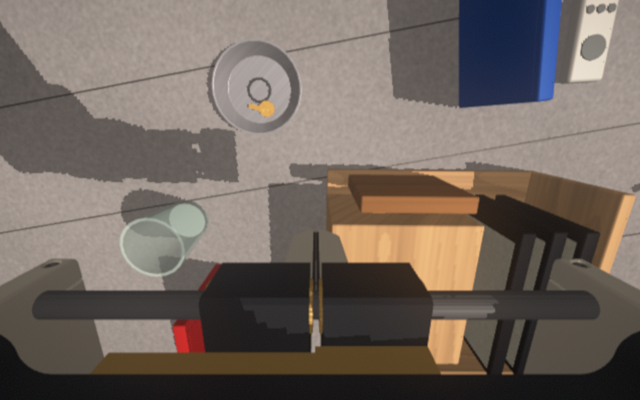

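View pics/t5.png

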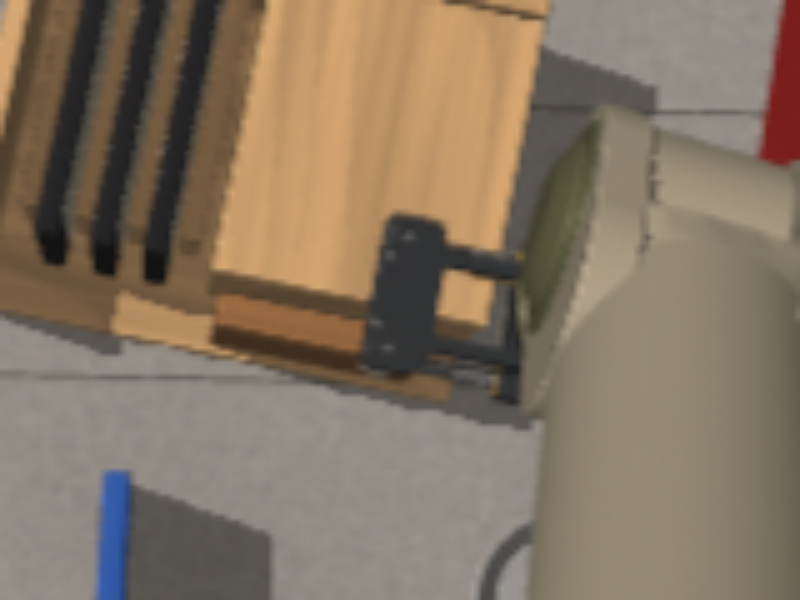

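The closed tips at (315,232) are clear of the door's right edge at (350–365, 180–212), with 25 mm computed. In the top view the three case fronts (52,250), (105,262) and (155,272) are in line. Descending to door height.

```bash
python3 -m creep '[{"dx":0.23,"dy":0,"dz":0.01,"wx":0,"wy":-0.0023,"wz":0},{"dx":0.23,"dy":0,"dz":0,"wx":0,"wy":0,"wz":0},{"dx":0.23,"dy":0,"dz":0,"wx":0,"wy":0,"wz":0},{"dx":0.23,"dy":0,"dz":0,"wx":0,"wy":0,"wz":0},{"dx":0,"dy":0,"dz":0,"wx":0,"wy":0,"wz":0},{"dx":0,"dy":0,"dz":0,"wx":0,"wy":0,"wz":0}]'; python3 -c "
from h import *
goal(-.105,-.0075,.085)"
```

```text
t: 9.6
tcp_pos: [0.5098, -0.1876, 0.0863]
ee_rot: [0.061, 0.704, -0.061, 0.705]
wrist_force: [0.2, 0.2, 0.1]
gripper_width: 0.0003
t 9.6 rack tcp [-0.103  -0.164   0.0863] F [0.2 0.2 0.1] w 0.0003
tool axes
 [[ 0.003  0.173  0.985]
 [-0.     0.985 -0.173]
 [-1.     0.     0.003]]
turn share (from current) [ 0.0006  0.0008 -0.    ]
shift share cur axes [ 0.011  1.304 -0.014]  in goal axes [ 0.011  1.304 -0.016]
```

```bash
python3 -m creep '[{"dx":0,"dy":0.1,"dz":-0.012,"wx":0,"wy":0,"wz":0},{"dx":0,"dy":0.1,"dz":0,"wx":0,"wy":0,"wz":0},{"dx":0,"dy":0.08,"dz":0,"wx":0,"wy":0,"wz":0},{"dx":0,"dy":0.08,"dz":0,"wx":0,"wy":0,"wz":0},{"dx":0,"dy":0.1,"dz":0,"wx":0,"wy":0,"wz":0},{"dx":0,"dy":0.1,"dz":0,"wx":0,"wy":0,"wz":0},{"dx":0,"dy":0.1,"dz":0,"wx":0,"wy":0,"wz":0},{"dx":0,"dy":0,"dz":0,"wx":0,"wy":0,"wz":0}]'; python3 -c "
from h import *
goal(-.105,-.0075,.085)
cv2.imwrite('pics/w6.png',capture('wrist'))"
```

```text
t: 10.6
tcp_pos: [0.5217, -0.1082, 0.0854]
ee_rot: [0.061, 0.704, -0.061, 0.705]
wrist_force: [-0.7, -0.0, 0.3]
gripper_width: 0.0005
t 10.6 rack tcp [-0.1051 -0.0837  0.0854] F [-0.7 -0.   0.3] w 0.0005
tool axes
 [[ 0.002  0.171  0.985]
 [ 0.     0.985 -0.171]
 [-1.     0.001  0.001]]
turn share (from current) [ 0.001   0.0005 -0.0002]
shift share cur axes [0.004 0.635 0.003]  in goal axes [0.003 0.635 0.001]
```

View pics/w6.png

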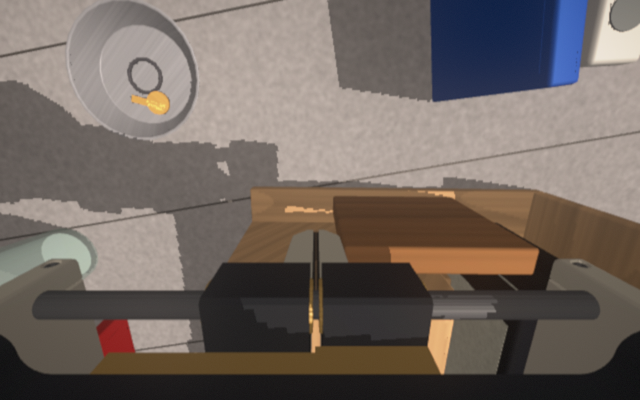

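The door, right edge at (335,200) to (390,270), is moving ahead of the fingertips as intended. I'll push on, slowing near the stop.

```bash
python3 -m creep '[{"dx":0,"dy":0.1,"dz":0,"wx":0,"wy":0,"wz":0},{"dx":0,"dy":0.1,"dz":0,"wx":0,"wy":0,"wz":0},{"dx":0,"dy":0.1,"dz":0,"wx":0,"wy":0,"wz":0},{"dx":0,"dy":0.1,"dz":0,"wx":0,"wy":0,"wz":0},{"dx":0,"dy":0.08,"dz":0,"wx":0,"wy":0,"wz":0},{"dx":0,"dy":0.05,"dz":0,"wx":0,"wy":0,"wz":0},{"dx":0,"dy":0.03,"dz":0,"wx":0,"wy":0,"wz":0},{"dx":0,"dy":0,"dz":0,"wx":0,"wy":0,"wz":0}]'; python3 -m creep '[{"dx":0,"dy":0.025,"dz":0,"wx":0,"wy":0,"wz":0},{"dx":0,"dy":0.025,"dz":0,"wx":0,"wy":0,"wz":0},{"dx":0,"dy":0,"dz":0,"wx":0,"wy":0,"wz":0}]'; python3 -c "
from h import *
goal(-.105,-.0075,.085)
cv2.imwrite('pics/t7.png',cv2.resize(capture('top')[120:240,260:400],None,fx=5,fy=5));cv2.imwrite('pics/s7.png',cv2.resize(capture('scene')[130:260,230:430],None,fx=4,fy=4))"
```

```text
t: 11.65
tcp_pos: [0.5335, -0.0432, 0.0856]
ee_rot: [0.061, 0.704, -0.061, 0.705]
wrist_force: [0.5, -0.4, 0.2]
gripper_width: 0.0006
t: 12.02
tcp_pos: [0.5345, -0.0375, 0.0856]
ee_rot: [0.061, 0.704, -0.061, 0.705]
wrist_force: [0.2, -0.8, -0.1]
gripper_width: 0.0003
t 12.025 rack tcp [-0.1048 -0.0118  0.0856] F [ 0.2 -0.8 -0.1] w 0.0003
tool axes
 [[ 0.002  0.173  0.985]
 [-0.     0.985 -0.173]
 [-1.     0.     0.002]]
turn share (from current) [ 0.0004  0.0008 -0.0001]
shift share cur axes [ 0.005  0.036 -0.001]  in goal axes [ 0.005  0.036 -0.001]
```

View pics/t7.png

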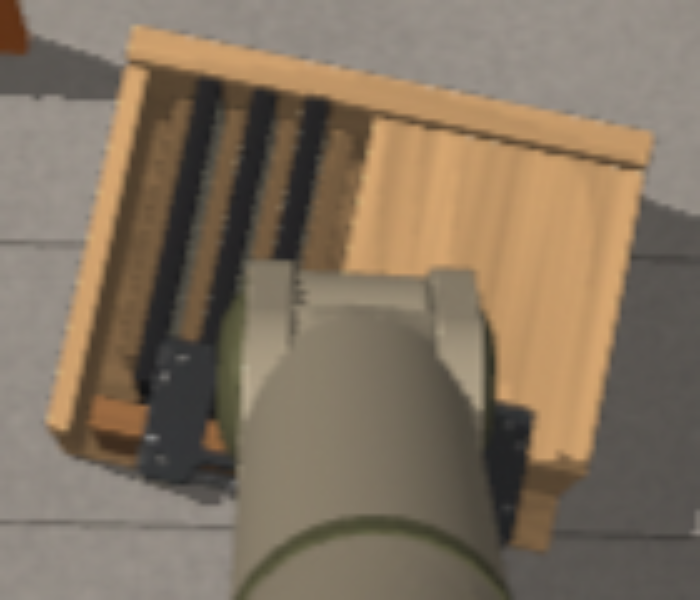

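View pics/s7.png

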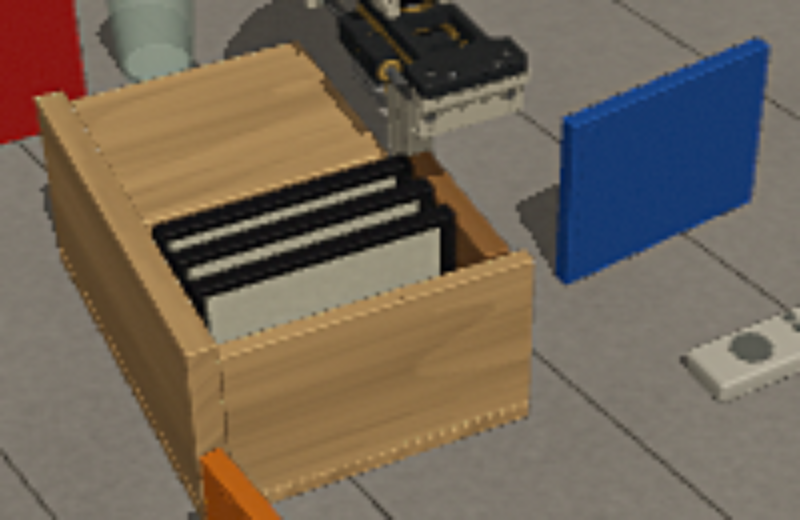

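The door's left edge at (90,415) in the top crop is just short of the end board, and there's no stop force yet. I'll keep pushing.

```bash
python3 -m creep '[{"dx":0,"dy":0.02,"dz":0,"wx":0,"wy":0,"wz":0},{"dx":0,"dy":0.02,"dz":0,"wx":0,"wy":0,"wz":0},{"dx":0,"dy":0,"dz":0,"wx":0,"wy":0,"wz":0}]'; python3 -m creep '[{"dx":0,"dy":0.015,"dz":0,"wx":0,"wy":0,"wz":0},{"dx":0,"dy":0,"dz":0,"wx":0,"wy":0,"wz":0}]'
```

```text
t: 12.5
tcp_pos: [0.5354, -0.0326, 0.0856]
ee_rot: [0.061, 0.704, -0.061, 0.705]
wrist_force: [0.6, -0.3, -0.7]
gripper_width: 0.0008
t: 12.75
tcp_pos: [0.5356, -0.031, 0.0856]
ee_rot: [0.061, 0.704, -0.062, 0.705]
wrist_force: [-0.0, -0.0, 0.8]
gripper_width: 0.0001
```

```bash
python3 -m creep '[{"dx":0,"dy":0.02,"dz":0,"wx":0,"wy":0,"wz":0},{"dx":0,"dy":0,"dz":0,"wx":0,"wy":0,"wz":0}]'; python3 -m creep '[{"dx":0,"dy":0.02,"dz":0,"wx":0,"wy":0,"wz":0},{"dx":0,"dy":0,"dz":0,"wx":0,"wy":0,"wz":0}]'
```

```text
t: 13.0
tcp_pos: [0.536, -0.0289, 0.0856]
ee_rot: [0.061, 0.704, -0.062, 0.705]
wrist_force: [0.7, -2.0, 1.2]
gripper_width: 0.0
t: 13.25
tcp_pos: [0.536, -0.0288, 0.0856]
ee_rot: [0.061, 0.704, -0.063, 0.705]
wrist_force: [-1.2, -9.3, 0.7]
gripper_width: 0.0008
```

The tool stopped with 9 N, so the door is at its stop. I'll hold briefly, back away, rise and move clear to check.

```bash
python3 -m creep '[{"dx":0,"dy":0,"dz":0,"wx":0,"wy":0,"wz":0},{"dx":0,"dy":0,"dz":0,"wx":0,"wy":0,"wz":0},{"dx":0,"dy":-0.05,"dz":0,"wx":0,"wy":0,"wz":0},{"dx":0,"dy":-0.2,"dz":-0.03,"wx":0,"wy":0,"wz":0},{"dx":0,"dy":-0.2,"dz":0,"wx":0,"wy":0,"wz":0},{"dx":-0.3,"dy":0,"dz":0,"wx":0,"wy":0,"wz":0},{"dx":-0.4,"dy":0,"dz":0,"wx":0,"wy":0,"wz":0},{"dx":-0.4,"dy":0,"dz":0,"wx":0,"wy":0,"wz":0},{"dx":0,"dy":-0.3,"dz":-0.2,"wx":0,"wy":0,"wz":0},{"dx":0,"dy":-0.3,"dz":-0.2,"wx":0,"wy":0,"wz":0}]'; python3 -m creep '[{"dx":0,"dy":-0.4,"dz":-0.2,"wx":0,"wy":0,"wz":0},{"dx":0,"dy":-0.4,"dz":-0.2,"wx":0,"wy":0,"wz":0},{"dx":0,"dy":-0.4,"dz":0,"wx":0,"wy":0,"wz":0},{"dx":0,"dy":0,"dz":0,"wx":0,"wy":0,"wz":0},{"dx":0,"dy":0,"dz":0,"wx":0,"wy":0,"wz":0}]';python3 -c "
from h import *
t=capture('top');cv2.imwrite('pics/t8f.png',t)
cv2.imwrite('pics/t8.png',cv2.resize(t[120:240,260:400],None,fx=5,fy=5));s=capture('scene');cv2.imwrite('pics/s8.png',cv2.resize(s[130:260,230:430],None,fx=4,fy=4))"
```

```text
t: 14.5
tcp_pos: [0.4631, -0.1415, 0.2181]
ee_rot: [0.061, 0.703, -0.061, 0.706]
wrist_force: [-0.5, -0.2, -0.3]
gripper_width: 0.0004
t: 15.12
tcp_pos: [0.3913, -0.2742, 0.2172]
ee_rot: [0.062, 0.704, -0.061, 0.705]
wrist_force: [-0.1, -0.2, 0.4]
gripper_width: 0.0007
```

View pics/t8.png

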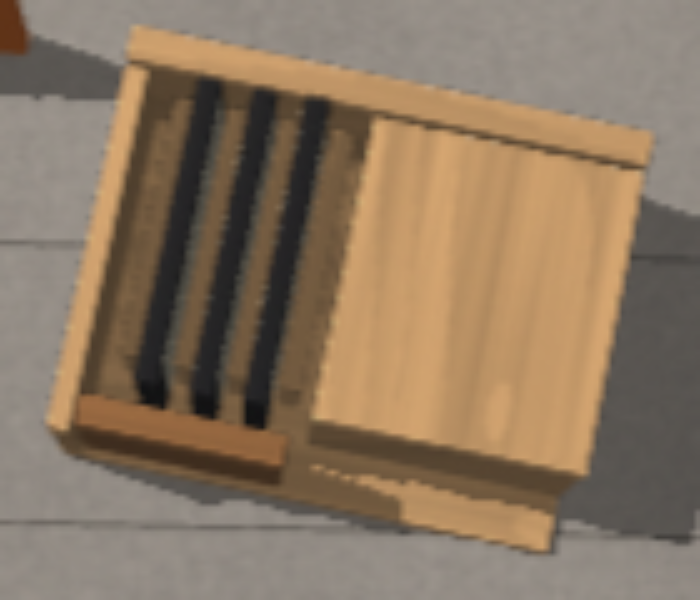

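View pics/s8.png

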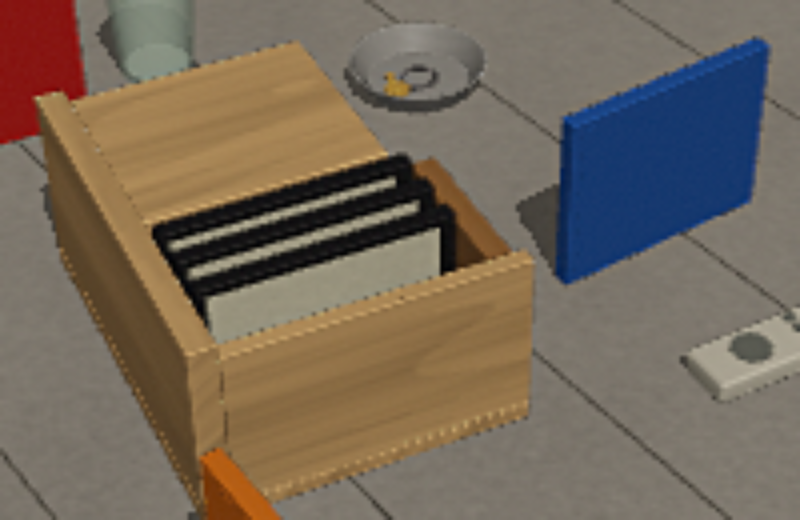

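View pics/t8f.png

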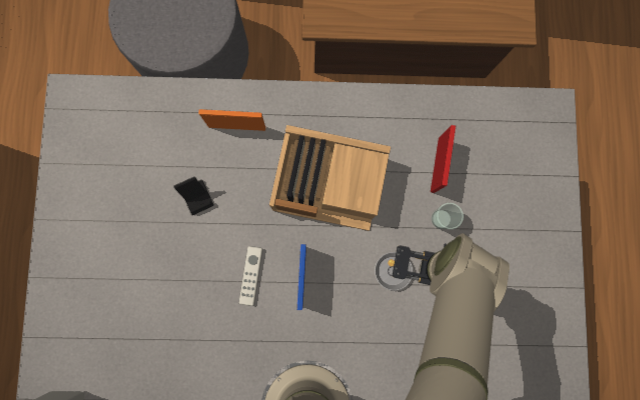

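The door now spans (75,400) to (287,440) in the top crop, touching the end board. The three case fronts are in line at (152,395), (204,405) and (257,415), and everything else is where it was. I'll check numerically, then hand in.

```bash
python3 -c "
from h import *
T=lambda x,y:(260+x/5,120+y/5)
print('fronts',[inv(onz(T(*u),'top',.144)).round(4) for u in [(147,382),(204,393),(257,403)]])
print('door R/L',inv(onz(T(287,437),'top',.122)).round(4),inv(onz(T(79,397),'top',.122)).round(4))
a=cv2.imread('pics/top0.png');b=cv2.imread('pics/t8f.png')
for n,(u,v) in dict(remote=(252,276),stand=(195,195),tumbler=(448,215),blue=(302,277)).items():
  print(n,cv2.absdiff(a,b)[v-12:v+12,u-12:u+12].mean().round(2))
r.job_done()"
```

```text
fronts [array([-0.0838,  0.0895,  0.144 ]), array([-0.0837,  0.0589,  0.144 ]), array([-0.0834,  0.0304,  0.144 ])]
door R/L [-0.0954  0.0115  0.122 ] [-0.096  0.125  0.122]
remote 1.95
stand 0.88
tumbler 1.69
blue 1.34
the job is handed in; nothing more can be done
```

I pushed the proud case (right-hand slot, about 41 mm out) home with the closed fingertips. Then I pushed the door shut by its right-hand edge, backed the arm clear and handed the job in at about 15 s. No verdict was reported.

- **Cases:** the push ended against the back board at about 8 N. In the last top view all three fronts measure rack-x -83.4 to -83.8 mm, against a nominal -85 mm, which is within the roughly 2 mm calibration error.
- **Door:** it met its stop at about 9 N. Its edges measure rack-y 11.5 and 125 mm, against 10 and 125 mm when shut.
- **Surroundings:** comparing first and last pictures, the remote, tumbler, stand and blue case show no visible movement. I did not compare the dish in numbers because the gripper partly covered it in the last top view, but it looks unmoved in the scene view. The red and orange cases also look unmoved by eye.
- **Disagreements:** the fit put the rack 2.7 mm low, which I took as calibration error. The door also stopped about 6 mm later than I had worked out, because the fingers are thinner at the tip. No other check failed.

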